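Find the rocking corner of the paint-mixing scale's base plate and shim it

ROBOT

A 6-joint arm with a two-finger parallel gripper is mounted at the origin on the work surface. World frame = base frame: x ahead of the robot, y to its left, z up, the work surface at z = 0. Lengths are in m, angles in rad, forces in N, time in s.
With the tool pointing down it reaches from about 0.3 to 0.875 m from the base axis. Payload 6.4 kg.
Tool frame: the origin (TCP) lies on the centre line of the jaws, within the pads' length; the fingertips stand 14 mm ahead of it and the grasp point (between the pads) lies 5 mm behind it; z points along the fingers, y is the line along which they close (so a half turn about z gives the same grasp; the last joint's range is limited). The gripper opens to 88 mm and grips with 3 to 60 N. Pads are 18 mm wide; open, the fingers measure 123 mm over their backs; the gripper's body (75 mm by 187 mm) begins 45 mm behind the grasp point.
Start: joints at [-1.329, 0.181, 1.607, -0, 1.354, -0.206], TCP at [0.249, -0.518, 0.253] pointing down, gripper open.
Joint ranges: [-2.99, 2.99], [-0.89, 2.07], [0.3, 2.58], [-1.14, 4.28], [0, 2.63], [-3.12, 3.12]. Speed limits (rad/s): [2.57, 2.57, 3.01, 3.14, 3.14, 3.14].

INTERFACE

Orientations are given as a 3x3 rotation matrix whose columns are the frame's x, y, z axes.
In Python, from station import monitor, grab_frame, camera_info, robot gives the robot as it stands.
- The arm moves only by the shell command python3 -m inch 'ROWS'. ROWS is JSON, a list of rows, each a list of 3 entries, a list of its own where there are three numbers: the shift along the world's x, y, z in cm, then the turn about the world's z in rad, then the opening, from -1 (shut) to 1 (fully open). A call has 1 to 20 rows; each row shifts and turns the commanded pose from where the row before left it; what a row does not reach is not made up. A row lasts 1/8 s, in which the tool goes at most 62.5 mm and 10.7 degrees, less where a joint would pass 70% of its speed; a pose out of reach is approached as far as the arm can. A call with a gripper value outside its range is refused whole. The fingers move at their own pace and stop on an object; the grip force is fixed at half the most. Time passes only in rows, so rows that do not move let the fingers close. It gives the time, the measured TCP pose, the force, the opening and the grip force at its end, in the units of the state.
- monitor.sense(): the state, without advancing time (a new reading comes with each control period).
- grab_frame(name): name is "scene" or "top" or "wrist"; returns the picture (420x560x3 uint8, red, green, blue); there is no depth.
- camera_info(name): a dict with "vfov" (degrees; the focal length in pixels is half the picture's height over the tangent of half this angle, whatever the lens; pixels are square), "cx", "cy" (the principal point, pixels), "k1" (the pictures are not rectified: a ray, as slopes to the right and down, at radius r is drawn at 1 + k1 r^2 times it, then the intrinsics apply), "pose" (4x4, takes a point from camera to world coordinates); the wrist camera has in their place "mount" (4x4, takes a point from camera to tool coordinates, whose origin is the TCP and whose axes are the flange's). Camera axes: x right, y down, z forward; pixel columns grow to the right and rows downward; lengths in m; the calibration is good to about 2 mm. A picture is of the moment at which its call begins: read the wrist's pose just before it. camera_info takes no time and is no camera call.
- robot.job_done(): hands the job in; it is judged then, once.
The state is a dict: "clock": time; "joint_positions": joint angles; "dq": joint speeds; "joint_torque": joint torques, N m; "eef_pos": TCP position; "ee_rot": TCP orientation; "ft_force": force on the tool from outside, world axes, zero at the start; "ft_torque": the same for the moment, N m; "finger_gap": opening from 0.0 (shut) to 1.0 (fully open); "grasp_force": force on a finger pad.
Only numpy, scipy, OpenCV 4.12 (cv2) and the standard library are available. Lean on these libraries where they do the work, as an engineer would, in place of code of your own. Each camera call takes 0.05 s, during which the arm holds its last target. There are 200 camera calls.

TASK

The steel base plate under the paint-mixing scale rocks because one of its four rubber feet has gone soft: press down on the plate's corners with the fingertips, one after another, until you find the one that gives. Push the black shim lying outside that corner straight in under the plate until its upright tab is flat against the plate's edge, then press down firmly on that corner once more to check that it is now firm. Push and press only, lifting nothing, and leave the other three shims, the other things on the bench and the plate itself where they are.

Things in the scene. Friction and masses are not known exactly. Their poses are not given: they have to be found in the camera images.
- plate: steel base plate 220 x 250 x 10 mm with a low scale screwed on its middle, 5.4 kg, resting loose on four rubber feet alike to look at (20 mm across, at x +-86, y +-80), one soft. Origin: centre of the plate's underside, 16 mm above the bench (plate top 26 mm); z up, x along the 220 mm away from the robot, y along the 250 mm to the left. The scale covers x -95 to 95, y -63 to 63, up to 48 mm above the origin; bare strips 62 mm wide are left at its sides.
- corner_nl (a point): near left corner: point to press, on the plate's top at x -92, y 100 mm of the plate, near its foot. A firm corner stays within 1.5 mm; the one rocking corner goes down about 5.5 mm to a stop under some 4 to 6 N, and comes back when let go (the opposite corner rises meanwhile). With the shim home it goes down under 2.5 mm; check with some 8 to 15 N.
- corner_nr (a point): near right corner: point to press, on the plate's top at x -92, y -100 mm of the plate, near its foot. A firm corner stays within 1.5 mm; the one rocking corner goes down about 5.5 mm to a stop under some 4 to 6 N, and comes back when let go (the opposite corner rises meanwhile). With the shim home it goes down under 2.5 mm; check with some 8 to 15 N.
- corner_fl (a point): far left corner: point to press, on the plate's top at x 92, y 100 mm of the plate, near its foot. A firm corner stays within 1.5 mm; the one rocking corner goes down about 5.5 mm to a stop under some 4 to 6 N, and comes back when let go (the opposite corner rises meanwhile). With the shim home it goes down under 2.5 mm; check with some 8 to 15 N.
- corner_fr (a point): far right corner: point to press, on the plate's top at x 92, y -100 mm of the plate, near its foot. A firm corner stays within 1.5 mm; the one rocking corner goes down about 5.5 mm to a stop under some 4 to 6 N, and comes back when let go (the opposite corner rises meanwhile). With the shim home it goes down under 2.5 mm; check with some 8 to 15 N.
- shim_nl: near left corner's loose black shim, 30 g. Origin: on the bench under the middle of its tab's inner face; x along the tongue to the plate. Tab x -8 to 0, 34 wide, 24 mm high; tongue x 0 to 32, 30 wide, 15 mm high, tapering over its last 16 mm to 6. Starts with its tip 3 to 10 mm outside the plate's edge (y 125 mm of the plate), at x -86 +-4; home: its origin at y 125.
- shim_nr: near right corner's loose black shim, 30 g. Origin: on the bench under the middle of its tab's inner face; x along the tongue to the plate. Tab x -8 to 0, 34 wide, 24 mm high; tongue x 0 to 32, 30 wide, 15 mm high, tapering over its last 16 mm to 6. Starts with its tip 3 to 10 mm outside the plate's edge (y -125 mm of the plate), at x -86 +-4; home: its origin at y -125.
- shim_fl: far left corner's loose black shim, 30 g. Origin: on the bench under the middle of its tab's inner face; x along the tongue to the plate. Tab x -8 to 0, 34 wide, 24 mm high; tongue x 0 to 32, 30 wide, 15 mm high, tapering over its last 16 mm to 6. Starts with its tip 3 to 10 mm outside the plate's edge (y 125 mm of the plate), at x 86 +-4; home: its origin at y 125.
- shim_fr: far right corner's loose black shim, 30 g. Origin: on the bench under the middle of its tab's inner face; x along the tongue to the plate. Tab x -8 to 0, 34 wide, 24 mm high; tongue x 0 to 32, 30 wide, 15 mm high, tapering over its last 16 mm to 6. Starts with its tip 3 to 10 mm outside the plate's edge (y -125 mm of the plate), at x 86 +-4; home: its origin at y -125.
- tin: bystander: small closed paint tin, 68 mm across, 85 mm high, to the right; origin at the centre of its underside
- cup: bystander: white plastic mixing cup, 66 mm across the rim, 80 mm high, to the left; origin at the centre of its underside
- stick: bystander: flat wooden stirring stick, 260 x 26 x 5 mm, lying on the bench to the right; origin at its middle, on the bench

How it is judged:
On the way, in this order (a step that is already met when the one before it is completed fails the run):
1. the soft corner is found: pressed by the fingers, a corner of the plate goes down by more than 3.5 mm (contact force between the fingers and plate above 1.5 N and height (world z) of any of corner_nl, corner_nr, corner_fl, corner_fr below 0.0225 m), for 0.1 s.
2. one shim is home under the plate, its tab within 4 mm of the plate's edge (((y of shim_nl in the frame of plate below 0.129 m and x of shim_nl in the frame of plate between -0.104 and -0.068 m and angle between shim_nl's own z axis and vertical below 0.06 rad and height (world z) of shim_nl below 0.004 m and distance of each of shim_nr, shim_fl, shim_fr from where it was at the start of the episode below 0.01 m) or (y of shim_nr in the frame of plate above -0.129 m and x of shim_nr in the frame of plate between -0.104 and -0.068 m and angle between shim_nr's own z axis and vertical below 0.06 rad and height (world z) of shim_nr below 0.004 m and distance of each of shim_nl, shim_fl, shim_fr from where it was at the start of the episode below 0.01 m) or (y of shim_fl in the frame of plate below 0.129 m and x of shim_fl in the frame of plate between 0.068 and 0.104 m and angle between shim_fl's own z axis and vertical below 0.06 rad and height (world z) of shim_fl below 0.004 m and distance of each of shim_nl, shim_nr, shim_fr from where it was at the start of the episode below 0.01 m) or (y of shim_fr in the frame of plate above -0.129 m and x of shim_fr in the frame of plate between 0.068 and 0.104 m and angle between shim_fr's own z axis and vertical below 0.06 rad and height (world z) of shim_fr below 0.004 m and distance of each of shim_nl, shim_nr, shim_fl from where it was at the start of the episode below 0.01 m))), for 0.2 s.
3. that corner is pressed again (over 4 N) and is firm: the shim, untouched by the fingers, carries it (under a corner with a good foot it would carry nothing) and no corner goes down by over 3 mm (((y of shim_nl in the frame of plate below 0.129 m and x of shim_nl in the frame of plate between -0.104 and -0.068 m and angle between shim_nl's own z axis and vertical below 0.06 rad and height (world z) of shim_nl below 0.004 m and contact force between the fingers and plate above 4 N and horizontal distance between the grasp point and corner_nl below 0.06 m and contact force between the fingers and shim_nl below 0.5 N and contact force between shim_nl and plate above 1 N and not (height (world z) of any of corner_nl, corner_nr, corner_fl, corner_fr below 0.023 m)) or (y of shim_nr in the frame of plate above -0.129 m and x of shim_nr in the frame of plate between -0.104 and -0.068 m and angle between shim_nr's own z axis and vertical below 0.06 rad and height (world z) of shim_nr below 0.004 m and contact force between the fingers and plate above 4 N and horizontal distance between the grasp point and corner_nr below 0.06 m and contact force between the fingers and shim_nr below 0.5 N and contact force between shim_nr and plate above 1 N and not (height (world z) of any of corner_nl, corner_nr, corner_fl, corner_fr below 0.023 m)) or (y of shim_fl in the frame of plate below 0.129 m and x of shim_fl in the frame of plate between 0.068 and 0.104 m and angle between shim_fl's own z axis and vertical below 0.06 rad and height (world z) of shim_fl below 0.004 m and contact force between the fingers and plate above 4 N and horizontal distance between the grasp point and corner_fl below 0.06 m and contact force between the fingers and shim_fl below 0.5 N and contact force between shim_fl and plate above 1 N and not (height (world z) of any of corner_nl, corner_nr, corner_fl, corner_fr below 0.023 m)) or (y of shim_fr in the frame of plate above -0.129 m and x of shim_fr in the frame of plate between 0.068 and 0.104 m and angle between shim_fr's own z axis and vertical below 0.06 rad and height (world z) of shim_fr below 0.004 m and contact force between the fingers and plate above 4 N and horizontal distance between the grasp point and corner_fr below 0.06 m and contact force between the fingers and shim_fr below 0.5 N and contact force between shim_fr and plate above 1 N and not (height (world z) of any of corner_nl, corner_nr, corner_fl, corner_fr below 0.023 m)))), for 0.1 s.
At the end, for the whole second after the job is handed in: The one shim pushed, that of the soft corner, lies flat on the bench with its tab within 4 mm of the plate's edge and within 18 mm of the foot's line; the plate is level (within 0.6 degrees), at rest and within 12 mm of where it stood; the other shims have moved less than 10 mm (((y of shim_nl in the frame of plate below 0.129 m and x of shim_nl in the frame of plate between -0.104 and -0.068 m and angle between shim_nl's own z axis and vertical below 0.06 rad and height (world z) of shim_nl below 0.004 m and distance of each of shim_nr, shim_fl, shim_fr from where it was at the start of the episode below 0.01 m) or (y of shim_nr in the frame of plate above -0.129 m and x of shim_nr in the frame of plate between -0.104 and -0.068 m and angle between shim_nr's own z axis and vertical below 0.06 rad and height (world z) of shim_nr below 0.004 m and distance of each of shim_nl, shim_fl, shim_fr from where it was at the start of the episode below 0.01 m) or (y of shim_fl in the frame of plate below 0.129 m and x of shim_fl in the frame of plate between 0.068 and 0.104 m and angle between shim_fl's own z axis and vertical below 0.06 rad and height (world z) of shim_fl below 0.004 m and distance of each of shim_nl, shim_nr, shim_fr from where it was at the start of the episode below 0.01 m) or (y of shim_fr in the frame of plate above -0.129 m and x of shim_fr in the frame of plate between 0.068 and 0.104 m and angle between shim_fr's own z axis and vertical below 0.06 rad and height (world z) of shim_fr below 0.004 m and distance of each of shim_nl, shim_nr, shim_fl from where it was at the start of the episode below 0.01 m)) and angle between plate's own z axis and vertical below 0.01 rad and linear speed of each of plate, shim_nl, shim_nr, shim_fl, shim_fr below 0.01 m/s and distance of plate from where it was at the start of the episode below 0.012 m); the robot touches nothing.
It fails at once if a second shim is moved by more than 10 mm (distance of each of shim_nl, shim_nr from where it was at the start of the episode above 0.01 m or distance of each of shim_fl, shim_nl from where it was at the start of the episode above 0.01 m or distance of each of shim_fl, shim_nr from where it was at the start of the episode above 0.01 m or distance of each of shim_fl, shim_fr from where it was at the start of the episode above 0.01 m or distance of each of shim_fr, shim_nl from where it was at the start of the episode above 0.01 m or distance of each of shim_fr, shim_nr from where it was at the start of the episode above 0.01 m).
It fails at once if a shim is lifted more than 10 mm off the bench (height (world z) of any of shim_nl, shim_nr, shim_fl, shim_fr above 0.01 m).
It fails at once if the plate is lifted by more than 8 mm or shoved by more than 15 mm (height (world z) of plate above 0.024 m or distance of plate from where it was at the start of the episode above 0.015 m).
It fails at once if the tin, the cup or the stick is moved by more than 20 mm (distance of any of tin, cup, stick from where it was at the start of the episode above 0.02 m).
It also fails if it takes over 67 s, if anything falls off the work surface, if the arm or the gripper's body presses on something with over 40 N, if the wrist force passes 120 N, or if a joint passes its speed limit or range.

## Working session

There is one attempt and no reset: what is moved stays moved. The work goes in short steps, Python scripts to look and compute and a shell command to move; the robot and the scene stay as the last step left them, time stands still between calls to the robot, and variables do not carry over. Pictures are saved under pics/ and viewed, at most 10 in all, crops included, and the job is handed in when it is done.

```bash
mkdir -p pics; python3 - <<'E'
from station import monitor, grab_frame, camera_info
import cv2
for n in("scene","top"):
    cv2.imwrite(f"pics/{n}0.png",cv2.cvtColor(grab_frame(n),cv2.COLOR_RGB2BGR)); print(n,camera_info(n))
print(camera_info("wrist"));s=monitor.sense();print(s["clock"],s["eef_pos"],s["ee_rot"],s["ft_force"],s["finger_gap"])
E
```

```text
scene {'vfov': 45.23439150715967, 'cx': 271.6650808022305, 'cy': 217.3606652614947, 'k1': -0.06218664703083332, 'pose': array([[-0.73317593,  0.40950211, -0.54291903,  1.22983795],
       [ 0.67969916,  0.41604193, -0.60408457,  0.73353162],
       [-0.02149683, -0.81192188, -0.58337017,  0.77285678],
       [ 0.        ,  0.        ,  0.        ,  1.        ]])}
top {'vfov': 53.78661160184113, 'cx': 287.1444621046487, 'cy': 208.0417403661233, 'k1': -0.023773167114284496, 'pose': array([[ 0.02579357, -0.98897088,  0.1458468 ,  0.36270659],
       [-0.99965034, -0.02466747,  0.00952467, -0.00548529],
       [-0.00582195, -0.14604148, -0.98926134,  1.18181229],
       [ 0.        ,  0.        ,  0.        ,  1.        ]])}
{'vfov': 63.500127246006365, 'cx': 283.41364674971, 'cy': 211.98461187318432, 'k1': -0.047401586923347, 'mount': array([[-1.12030410e-03, -9.49430250e-01, -3.13976026e-01,
         8.27443103e-02],
       [ 9.99999339e-01, -1.14434346e-03, -1.07744071e-04,
        -1.46985891e-03],
       [-2.57000933e-04, -3.13975939e-01,  9.49430905e-01,
        -1.31538735e-01],
       [ 0.00000000e+00,  0.00000000e+00,  0.00000000e+00,
         1.00000000e+00]])}
0.1 [ 0.24887864 -0.51785885  0.25194061] [[ 9.01403925e-01  4.32979028e-01 -3.53466327e-04]
 [ 4.32979046e-01 -9.01402737e-01  1.50022857e-03]
 [ 3.30951994e-04 -1.50535544e-03 -9.99998812e-01]] [-0.38356362 -1.24726886  0.35052194] 1.0032228338528628
```

View pics/top0.png

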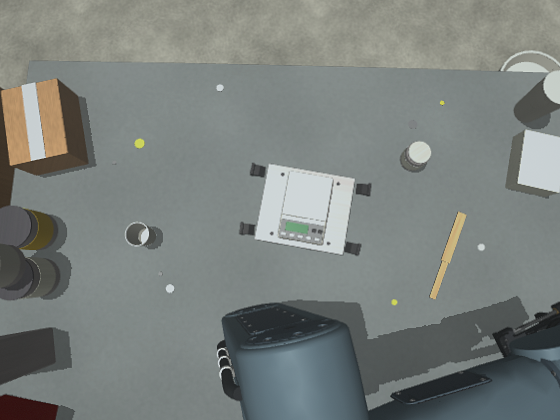

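View pics/scene0.png

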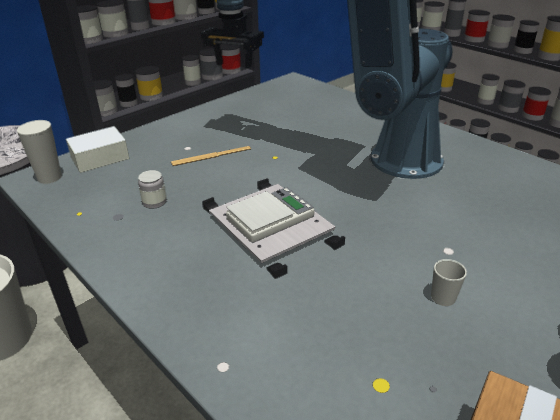

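The plate is at about (305,209) px in the top view, rotated roughly 10° clockwise. The four shims are at about (258,170) fl, (363,189) fr, (352,248) nr and (247,229) nl, and the tin, cup and stick are well clear of it. Next I'll measure.

```bash
cat > h.py <<'E'
import numpy as np, cv2
from station import monitor, grab_frame, camera_info
def cam(n, info=None, pose=None):
    i=info or camera_info(n); f=210/np.tan(np.radians(i["vfov"]/2))
    return np.array([[f,0,i["cx"]],[0,f,i["cy"]],[0,0,1]]),i["k1"],(i["pose"] if pose is None else pose)
def unproj(c,px,z):
    K,k1,P=c; px=np.atleast_2d(px).astype(float)
    d=(px-K[:2,2])/K[0,0]; u=d.copy()
    for _ in range(20): u=d/(1+k1*(u**2).sum(1,keepdims=True))
    r=np.c_[u,np.ones(len(u))]@P[:3,:3].T; t=(z-P[2,3])/r[:,2]
    return (P[:3,3]+r*t[:,None])[:,:2]
def proj(c,p):
    K,k1,P=c; q=(np.atleast_2d(p)-P[:3,3])@P[:3,:3]; s=q[:,:2]/q[:,2:]
    return s*(1+k1*(s**2).sum(1,keepdims=True))*K[0,0]+K[:2,2]
E
python3 - <<'E'
from h import *
im=cv2.imread("pics/top0.png"); c=cam("top"); g=im.max(2)
x0,y0,x1,y1=232,150,380,266
m=(g>150).astype(np.uint8); m[:y0]=0;m[y1:]=0;m[:,:x0]=0;m[:,x1:]=0
n,l,s,_=cv2.connectedComponentsWithStats(m); b=1+s[1:,4].argmax()
ct=max(cv2.findContours((l==b).astype(np.uint8),cv2.RETR_EXTERNAL,cv2.CHAIN_APPROX_NONE)[0],key=cv2.contourArea)[:,0]
r=cv2.minAreaRect(unproj(c,ct,.026).astype(np.float32)); print("plate",r)
m=(g<50).astype(np.uint8); k=np.zeros_like(m);k[y0:y1,x0:x1]=m[y0:y1,x0:x1]
n,l,s,ce=cv2.connectedComponentsWithStats(k)
a=[v for v in r[1]];ang=np.radians(r[2])
if r[1][0]>r[1][1]: ang-=np.pi/2
print("plate yaw",ang)
R=np.array([[np.cos(ang),-np.sin(ang)],[np.sin(ang),np.cos(ang)]])
for i in range(1,n):
    if s[i,4]>25: w=unproj(c,ce[i],.016)[0];print(s[i],ce[i],w,(w-r[0])@R)
cr=cv2.resize(im[y0:y1,x0:x1],None,fx=5,fy=5,interpolation=cv2.INTER_CUBIC)
for nm,p in dict(nl=(-.092,.1),nr=(-.092,-.1),fl=(.092,.1),fr=(.092,-.1)).items():
    w=R@p+r[0]; print(nm,w); q=proj(c,[*w,.026])[0]; cv2.circle(cr,tuple(((q-[x0,y0]+.5)*5).astype(int)),4,(0,0,255),1)
for p in ((-.11,.125),(-.11,-.125),(.11,-.125),(.11,.125)):
    q=proj(c,[*(R@p+r[0]),.026])[0]; cv2.circle(cr,tuple(((q-[x0,y0]+.5)*5).astype(int)),4,(0,200,0),1)
cv2.imwrite("pics/crop.png",cr)
E
```

```text
plate ((0.5346425175666809, -0.043636053800582886), (0.25138288736343384, 0.22153255343437195), 81.34568786621094)
plate yaw -0.15104624122991517
nl [0.45873727 0.06906884]
nr [ 0.42864276 -0.128654  ]
fl [0.64064228 0.04138189]
fr [ 0.61054777 -0.15634095]
```

View pics/crop.png

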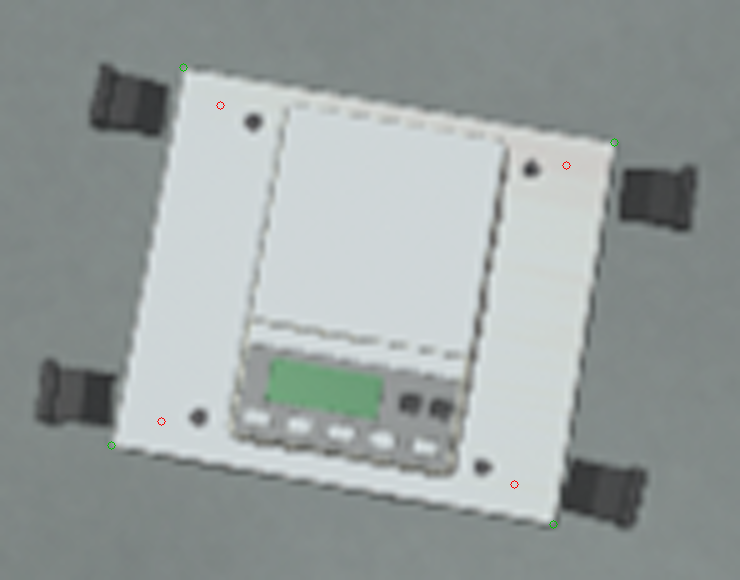

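The fit matches: it gives 251 x 221.5 mm against the known 250 x 220. The green corner marks and red press points sit where they should. Each shim lies 3–10 mm outside the plate on its foot's line. Now to move above the near right corner with the fingers shut and the tool x axis along plate y.

```bash
python3 -m inch '[[[1.84,3.89,0],0.097,-1],[[1.84,3.89,0],0.097,-1],[[1.84,3.89,0],0.097,-1],[[1.84,3.89,0],0.097,-1],[[1.84,3.89,0],0.097,-1],[[1.84,3.89,0],0.097,-1],[[1.84,3.89,0],0.097,-1],[[1.84,3.89,0],0.097,-1],[[1.84,3.89,0],0.097,-1],[[1.84,3.89,0],0.097,-1],[[0,0,-4.5],0,-1],[[0,0,-4.5],0,-1],[[0,0,-4.5],0,-1],[[0,0,-4.5],0,-1],[[0,0,-1],0,-1],[[0,0,0],0,-1],[[0,0,0],0,-1]]'; python3 -c "
from h import *
s=monitor.sense();print(s['ee_rot'],s['ft_force'],s['clock'])"
```

```text
clock: 2.22
eef_pos: [0.4343, -0.1301, 0.0644]
ee_rot: [[0.152, 0.988, 0.003], [0.988, -0.152, -0.002], [-0.001, 0.003, -1.0]]
ft_force: [-0.6, -0.6, 0.8]
finger_gap: 0.002
grasp_force: 0.0
[[ 0.15234374  0.98832405  0.00263606]
 [ 0.98832682 -0.15233979 -0.00164002]
 [-0.00121929  0.00285514 -0.99999518]] [-0.56778488 -0.58160031  0.77650704] 2.225
```

```bash
python3 -m inch '[[[0,0,-1],0,-1],[[0,0,-0.9],0,-1],[[0,0,-0.3],0,-1],[[0,0,0],0,-1],[[0,0,0],0,-1]]';python3 -m inch '[[[0,0,-0.2],0,-1],[[0,0,0],0,-1],[[0,0,0],0,-1]]'; python3 -m inch '[[[0,0,-0.2],0,-1],[[0,0,0],0,-1],[[0,0,0],0,-1]]'
```

```text
clock: 2.85
eef_pos: [0.433, -0.1293, 0.0406]
ee_rot: [[0.152, 0.988, -0.0], [0.988, -0.152, 0.0], [0.0, -0.0, -1.0]]
ft_force: [-0.1, 0.9, -0.5]
finger_gap: 0.007
grasp_force: 0.0
clock: 3.22
eef_pos: [0.4332, -0.1295, 0.0399]
ee_rot: [[0.152, 0.988, -0.0], [0.988, -0.152, -0.0], [-0.0, -0.0, -1.0]]
ft_force: [-5.1, 3.2, 16.0]
finger_gap: 0.006
grasp_force: 8.0
clock: 3.6
eef_pos: [0.4335, -0.1297, 0.0393]
ee_rot: [[0.152, 0.988, -0.0], [0.988, -0.152, -0.001], [-0.001, -0.0, -1.0]]
ft_force: [-10.4, 4.6, 36.0]
finger_gap: 0.004
grasp_force: 17.5
```

Near right is firm (36 N, no give). Near left next.

```bash
python3 -m inch '[[[0,0,3],0,-1],[[0,0,3],0,-1],[[0.75,4.95,0],0,-1],[[0.75,4.95,0],0,-1],[[0.75,4.95,0],0,-1],[[0.75,4.95,0],0,-1],[[0,0,0],0,-1],[[0,0,-2.5],0,-1],[[0,0,-2],0,-1],[[0,0,-0.9],0,-1],[[0,0,0],0,-1],[[0,0,0],0,-1]]';python3 -m inch '[[[0,0,-0.2],0,-1],[[0,0,-0.2],0,-1],[[0,0,0],0,-1],[[0,0,0],0,-1]]'
```

```text
clock: 5.1
eef_pos: [0.4636, 0.0683, 0.0434]
ee_rot: [[0.153, 0.988, 0.001], [0.988, -0.153, -0.0], [0.0, 0.001, -1.0]]
ft_force: [-0.7, -0.5, -0.1]
finger_gap: 0.005
grasp_force: 0.0
clock: 5.6
eef_pos: [0.4636, 0.0686, 0.0402]
ee_rot: [[0.152, 0.988, 0.001], [0.988, -0.152, -0.0], [-0.0, 0.001, -1.0]]
ft_force: [-4.1, -0.9, 14.5]
finger_gap: 0.003
grasp_force: 7.4
```

Near left is firm. Far left next.

```bash
python3 -m inch '[[[0,0,3],0,-1],[[4.35,-0.66,0],0,-1],[[4.35,-0.66,0],0,-1],[[4.35,-0.66,0],0,-1],[[4.35,-0.66,0],0,-1],[[0,0,0],0,-1],[[0,0,-2],0,-1],[[0,0,-0.6],0,-1],[[0,0,0],0,-1],[[0,0,0],0,-1]]';python3 -m inch '[[[0,0,-0.2],0,-1],[[0,0,-0.2],0,-1],[[0,0,0],0,-1],[[0,0,0],0,-1]]'
```

```text
clock: 6.85
eef_pos: [0.6363, 0.0425, 0.0425]
ee_rot: [[0.152, 0.988, -0.001], [0.988, -0.152, 0.0], [-0.0, -0.001, -1.0]]
ft_force: [0.3, 0.6, -0.3]
finger_gap: 0.008
grasp_force: 0.0
clock: 7.35
eef_pos: [0.6371, 0.0423, 0.0401]
ee_rot: [[0.152, 0.988, 0.0], [0.988, -0.152, -0.0], [-0.0, 0.0, -1.0]]
ft_force: [-5.2, -0.0, 10.6]
finger_gap: 0.004
grasp_force: 5.0
```

Far left is firm, so it should be far right. Pressing there to confirm.

```bash
python3 -m inch '[[[0,0,3],0,-1],[[0,0,3],0,-1],[[-0.75,-4.95,0],0,-1],[[-0.75,-4.95,0],0,-1],[[-0.75,-4.95,0],0,-1],[[-0.75,-4.95,0],0,-1],[[0,0,0],0,-1],[[0,0,-2.5],0,-1],[[0,0,-2],0,-1],[[0,0,-1],0,-1],[[0,0,-0.4],0,-1],[[0,0,0],0,-1],[[0,0,0],0,-1]]';python3 -m inch '[[[0,0,-0.3],0,-1],[[0,0,-0.2],0,-1],[[0,0,0],0,-1],[[0,0,0],0,-1]]'
```

```text
clock: 8.98
eef_pos: [0.6076, -0.1559, 0.0405]
ee_rot: [[0.152, 0.988, 0.001], [0.988, -0.152, -0.001], [-0.001, 0.002, -1.0]]
ft_force: [0.4, 0.4, -0.5]
finger_gap: 0.005
grasp_force: 0.0
clock: 9.48
eef_pos: [0.6079, -0.1563, 0.0354]
ee_rot: [[0.153, 0.988, 0.002], [0.988, -0.153, -0.001], [-0.001, 0.002, -1.0]]
ft_force: [2.8, -1.7, 3.8]
finger_gap: 0.008
grasp_force: 2.1
```

Far right gives (5 mm at 3.8 N), so it's the soft corner. I'll press slightly more, retreat to behind the shim and look.

```bash
python3 -m inch '[[[0,0,-0.1],0,-1],[[0,0,0],0,-1],[[0,0,0],0,-1]]'; python3 -m inch '[[[0,0,4],0,-1],[[0,0,4],0,-1],[[-0.75,-4.95,2],0,-1],[[-0.75,-4.95,2],0,-1],[[0,0,0],0,-1],[[0,0,0],0,-1],[[0,0,0],0,-1]]'
python3 - <<'E'
from h import *
s=monitor.sense(); T=np.eye(4);T[:3,:3]=s["ee_rot"];T[:3,3]=s["eef_pos"]
im=cv2.cvtColor(grab_frame("wrist"),cv2.COLOR_RGB2BGR); i=camera_info("wrist"); P=T@i["mount"]; np.save("wp.npy",P)
cv2.imwrite("pics/w1.png",im); print(s["ft_force"],s["eef_pos"])
c=cam("wrist",i,P); a=-.151;R=np.array([[np.cos(a),-np.sin(a)],[np.sin(a),np.cos(a)]]);C=np.array([.5346,-.0436])
for p in ((.11,-.125),(.069,-.125),(.103,-.125)): print(p,proj(c,[*(R@p+C),.026])[0])
E
```

```text
clock: 9.85
eef_pos: [0.608, -0.1563, 0.0349]
ee_rot: [[0.152, 0.988, 0.002], [0.988, -0.152, -0.001], [-0.001, 0.002, -1.0]]
ft_force: [1.9, -0.9, 7.7]
finger_gap: 0.008
grasp_force: 4.2
clock: 10.72
eef_pos: [0.5913, -0.2529, 0.1522]
ee_rot: [[0.151, 0.989, -0.003], [0.989, -0.151, 0.002], [0.002, -0.003, -1.0]]
ft_force: [-0.3, -0.7, -1.3]
finger_gap: 0.002
grasp_force: 0.0
[-0.33769269 -0.74274713 -1.28977615] [ 0.59131606 -0.25288619  0.15216602]
(0.11, -0.125) [314.41632982 114.97557311]
(0.069, -0.125) [258.55252327 115.06027596]
(0.103, -0.125) [304.87937492 114.97216541]
```

View pics/w1.png

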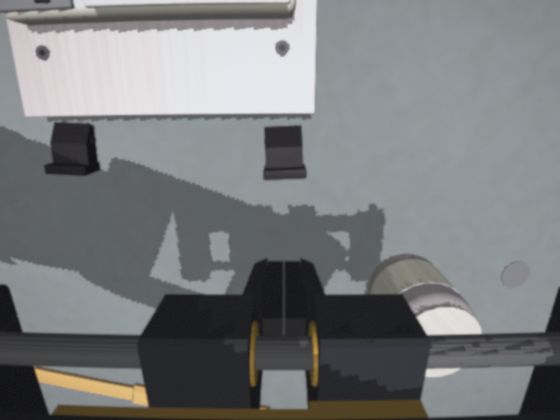

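The plate corner shows at (316,113), against a prediction of (314,115), so the plate hasn't moved. Shim fr is square to the plate: tip at about (283,126), outer tab top edge at (264..305,179). The tin stands at lower right, so I'll check clearance to it.

```bash
python3 - <<'E'
from h import *
c=cam("wrist",camera_info("wrist"),np.load("wp.npy")); t=cam("top")
a=-.151;R=np.array([[np.cos(a),-np.sin(a)],[np.sin(a),np.cos(a)]]);C=np.array([.5346,-.0436])
f=lambda n,c,px,z:print(n,((unproj(c,px,z)-C)@R*1000).round(1).tolist())
f("tab outer top",c,[(264,178),(305,178)],.024); f("tab inner top",c,[(264,170),(305,169)],.024); f("tip",c,[(266,127),(301,126)],.006)
f("plate corner",c,[(316,113)],.026)
f("tin top",t,[(419,150)],.085); f("tin wrist",c,[(420,345)],.085)
s=monitor.sense();f("tcp",t,[(0,0)],0);print((s["eef_pos"][:2]-C)@R*1000)
E
```

```text
tab outer top [[72.0, -172.6], [104.0, -172.7]]
tab inner top [[72.1, -166.3], [103.9, -165.5]]
tip [[73.3, -135.0], [101.2, -134.3]]
plate corner [[111.1, -123.6]]
tin top [[203.9, -280.5]]
tin wrist [[185.5, -281.4]]
tcp [[495.4, 1070.0]]
[  87.79156142 -198.40448534]
```

Clearances are fine. Going down behind the tab.

```bash
python3 -m inch '[[[0.12,0.8,-3],0,-1],[[0,0,-3],0,-1],[[0,0,-3],0,-1],[[0,0,-2.5],0,-1],[[0,0,-1.5],0,-1],[[0,0,0],0,-1],[[0,0,0],0,-1]]'; python3 -m inch '[[[0.075,0.495,0],0,-1],[[0.075,0.495,0],0,-1],[[0.075,0.495,0],0,-1],[[0.075,0.495,0],0,-1],[[0.075,0.495,0],0,-1],[[0.075,0.495,0],0,-1],[[0.075,0.495,0],0,-1],[[0,0,0],0,-1],[[0,0,0],0,-1]]'
cat > st.py <<'E'
from h import *
a=-.151;R=np.array([[np.cos(a),-np.sin(a)],[np.sin(a),np.cos(a)]]);C=np.array([.5346,-.0436])
s=monitor.sense();print(((s["eef_pos"][:2]-C)@R*1000).round(1),(s["ft_force"][:2]@R).round(2))
E
python3 st.py
```

```text
clock: 11.65
eef_pos: [0.5939, -0.2469, 0.0247]
ee_rot: [[0.152, 0.988, 0.001], [0.988, -0.152, -0.001], [-0.001, 0.001, -1.0]]
ft_force: [0.5, -0.3, 1.8]
finger_gap: 0.006
grasp_force: 0.0
clock: 12.78
eef_pos: [0.5984, -0.212, 0.0236]
ee_rot: [[0.152, 0.988, -0.0], [0.988, -0.152, 0.0], [0.0, -0.0, -1.0]]
ft_force: [0.8, -0.0, 0.7]
finger_gap: 0.003
grasp_force: 0.0
[  88.4 -156.9] [0.77 0.09]
```

```bash
python3 -m inch '[[[0.045,0.295,0],0,-1],[[0.045,0.295,0],0,-1],[[0.045,0.295,0],0,-1],[[0.03,0.2,0],0,-1],[[0,0,0],0,-1],[[0,0,0],0,-1]]';python3 st.py; python3 -m inch '[[[0.03,0.2,0],0,-1],[[0,0,0],0,-1],[[0,0,0],0,-1]]'; python3 st.py; python3 - <<'E'
from h import *
cv2.imwrite("pics/s2.png",cv2.resize(cv2.cvtColor(grab_frame("top"),cv2.COLOR_RGB2BGR)[150:266,250:390],None,fx=5,fy=5,interpolation=cv2.INTER_CUBIC))
E
```

```text
clock: 13.52
eef_pos: [0.6001, -0.2012, 0.0237]
ee_rot: [[0.152, 0.988, 0.0], [0.988, -0.152, -0.0], [-0.0, 0.0, -1.0]]
ft_force: [0.9, 0.5, -0.4]
finger_gap: 0.005
grasp_force: 0.0
[  88.5 -145.9] [0.77 0.6 ]
clock: 13.9
eef_pos: [0.6004, -0.1996, 0.0238]
ee_rot: [[0.152, 0.988, 0.0], [0.988, -0.152, -0.0], [-0.0, 0.0, -1.0]]
ft_force: [-0.6, -2.8, -0.4]
finger_gap: 0.007
grasp_force: 1.3
[  88.5 -144.3] [-0.19 -2.9 ]
```

```bash
python3 -m inch '[[[0.015,0.1,0],0,-1],[[0,0,0],0,-1],[[0,0,0],0,-1]]'; python3 st.py;  python3 -m inch '[[[0.015,0.1,0],0,-1],[[0,0,0],0,-1],[[0,0,0],0,-1]]'; python3 st.py
```

```text
clock: 14.32
eef_pos: [0.6005, -0.1995, 0.0238]
ee_rot: [[0.153, 0.988, 0.0], [0.988, -0.153, -0.002], [-0.002, 0.0, -1.0]]
ft_force: [-1.0, -6.7, -1.5]
finger_gap: 0.0
grasp_force: 3.2
[  88.6 -144.2] [-0.02 -6.83]
clock: 14.7
eef_pos: [0.6005, -0.1994, 0.0239]
ee_rot: [[0.153, 0.988, 0.0], [0.988, -0.153, -0.003], [-0.003, 0.001, -1.0]]
ft_force: [-2.2, -9.8, -2.0]
finger_gap: 0.008
grasp_force: 4.9
[  88.6 -144.1] [-0.66 -9.97]
```

It has stopped hard at 10 N, so the tab is probably home. Backing off to look.

```bash
python3 -m inch '[[[-0.09,-0.6,0],0,-1],[[-0.09,-0.6,0],0,-1],[[0,0,4],0,-1],[[-0.3,-2,4],0,-1],[[-0.3,-2,4.5],0,-1],[[0,0,0],0,-1],[[0,0,0],0,-1],[[0,0,0],0,-1]]'
python3 - <<'E'
from h import *
s=monitor.sense(); T=np.eye(4);T[:3,:3]=s["ee_rot"];T[:3,3]=s["eef_pos"]
im=cv2.cvtColor(grab_frame("wrist"),cv2.COLOR_RGB2BGR); i=camera_info("wrist"); P=T@i["mount"]; np.save("wp.npy",P)
cv2.imwrite("pics/w2.png",cv2.resize(im[60:230,180:380],None,fx=3.5,fy=3.5,interpolation=cv2.INTER_CUBIC))
c=cam("wrist",i,P);a=-.151;R=np.array([[np.cos(a),-np.sin(a)],[np.sin(a),np.cos(a)]]);C=np.array([.5346,-.0436])
for p,z in(((.11,-.125),.026),((.088,-.125),.024),((.088,-.133),.024)): print(p,(proj(c,[*(R@p+C),z])[0]-[180,60])*3.5)
E
```

```text
clock: 15.7
eef_pos: [0.592, -0.248, 0.1467]
ee_rot: [[0.152, 0.988, -0.003], [0.988, -0.152, 0.002], [0.002, -0.003, -1.0]]
ft_force: [-0.2, 1.1, 0.9]
finger_gap: 0.005
grasp_force: 0.0
(0.11, -0.125) [472.47834355 218.07820801]
(0.088, -0.125) [365.93450138 217.62479738]
(0.088, -0.133) [365.99401278 256.72141312]
```

View pics/w2.png

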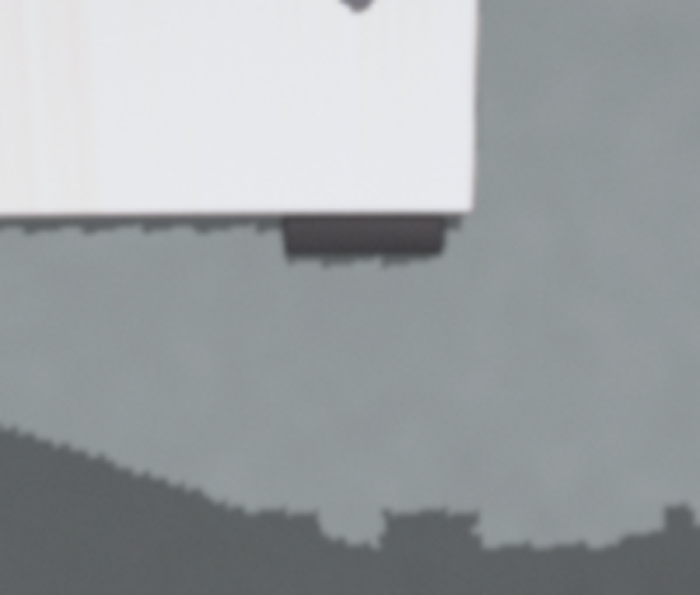

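The tab is flat against the plate's edge (crop y 216 to 255, x 285 to 445) and square to it. The plate hasn't moved. Now the check press.

```bash
python3 -m inch '[[[0.73,4.62,-2],0,-1],[[0.73,4.62,-2],0,-1],[[0,0,-3],0,-1],[[0,0,-2.5],0,-1],[[0,0,-0.9],0,-1],[[0,0,0],0,-1],[[0,0,0],0,-1]]'; python3 -m inch '[[[0,0,-0.2],0,-1],[[0,0,-0.15],0,-1],[[0,0,0],0,-1],[[0,0,0],0,-1]]'; python3 st.py
```

```text
clock: 16.62
eef_pos: [0.6082, -0.1572, 0.0457]
ee_rot: [[0.153, 0.988, 0.001], [0.988, -0.153, -0.001], [-0.0, 0.001, -1.0]]
ft_force: [-0.6, -0.2, 0.2]
finger_gap: 0.0
grasp_force: 0.0
clock: 17.12
eef_pos: [0.6075, -0.1568, 0.0413]
ee_rot: [[0.152, 0.988, 0.0], [0.988, -0.152, -0.0], [-0.0, 0.0, -1.0]]
ft_force: [-0.6, -0.2, 0.2]
finger_gap: 0.007
grasp_force: 0.0
[  89.1 -101. ] [-0.55 -0.34]
```

```bash
python3 -m inch '[[[0,0,-0.2],0,-1],[[0,0,-0.1],0,-1],[[0,0,0],0,-1],[[0,0,0],0,-1]]'; python3 -m inch '[[[0,0,-0.05],0,-1],[[0,0,0],0,-1],[[0,0,0],0,-1]]'
```

```text
clock: 17.62
eef_pos: [0.6078, -0.1569, 0.0395]
ee_rot: [[0.152, 0.988, 0.0], [0.988, -0.152, -0.0], [-0.0, 0.0, -1.0]]
ft_force: [-4.2, 1.5, 9.8]
finger_gap: 0.004
grasp_force: 4.8
clock: 18.0
eef_pos: [0.6078, -0.1569, 0.0395]
ee_rot: [[0.152, 0.988, 0.0], [0.988, -0.152, -0.0], [-0.0, 0.0, -1.0]]
ft_force: [-4.7, 0.9, 13.5]
finger_gap: 0.007
grasp_force: 6.5
```

The corner is firm: 13.5 N with under 1 mm of give. Lifting away and checking before handing in.

```bash
python3 -m inch '[[[0,0,1],0,-1],[[0,0,4],0,-1],[[0,0,5],0,-1],[[-0.6,-4.6,3],0,-1],[[-0.6,-4.6,3],0,-1],[[0,0,0],0,-1],[[0,0,0],0,-1],[[0,0,0],0,-1]]'
python3 - <<'E'
from h import *
cv2.imwrite("pics/s9.png",cv2.cvtColor(grab_frame("scene"),cv2.COLOR_RGB2BGR)[120:300,120:380].repeat(3,0).repeat(3,1))
E
```

```text
clock: 19.0
eef_pos: [0.595, -0.2471, 0.1961]
ee_rot: [[0.151, 0.989, -0.002], [0.989, -0.151, 0.002], [0.001, -0.003, -1.0]]
ft_force: [-0.2, 0.1, -1.0]
finger_gap: 0.005
grasp_force: 0.0
```

View pics/s9.png

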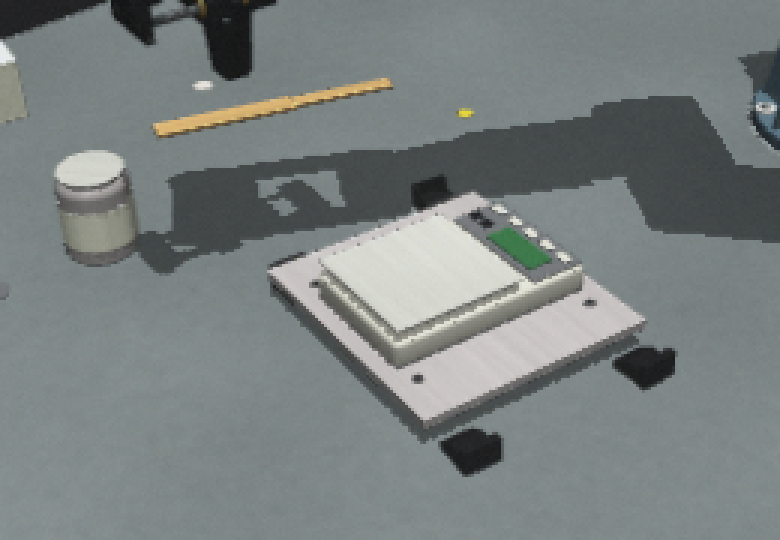

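The far right shim is home (its tab just shows at about (290,260)). The other three shims, the tin and the stick are where they were, and the gripper is clear.

```bash
python3 -c "
from station import robot; print(robot.job_done())"
```

```text
the job is handed in; nothing more can be done
None
```

The far right corner was the soft one; its shim is now in with the tab flat against the plate's edge, the corner held firm under a 13.5 N press with under 1 mm of give, and the job is handed in (no verdict was returned).

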